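Lock the decorating wheel with its slotted rim and locking bar

TASK

Lock the decorating wheel so that it cannot turn: with the fingers pushing from outside, push the black post round until the slot in the wheel's rim (between the yellow rim ends) faces the locking bar, and only then push the bar by its red tab through the slot, fully home against the hub. Push gently with fingertips or finger sides only: do not grip the wheel's post or the bar, do not lift the bar out of its guide, and leave the other things on the bench where they are. Finish with the gripper clear.

Things in the scene. Friction and masses are not known exactly. Their poses are not given: they have to be found in the camera images.
- wheel_frame: green fixed base plate of the wheel, 10 mm thick, 110 mm wide, from 255 mm on its -x side to 95 mm on its +x side, with a round of radius 84 mm under the wheel. Origin on the bench under the wheel's axis, z up. The bar and its guide lie along its -x axis. Position and yaw change from start to start
- guide (a point): middle of the aluminium guide, on its channel floor 24 mm above the bench. The guide is 43 mm wide and runs from 84 to 246 mm from the wheel's axis; its channel is straight, 15 mm wide and open at the top, walls 36 mm above the bench
- hub (a point): point on the wheel's vertical axis, at the top of the dark hub boss (radius 30 mm), 40 mm above the bench
- wheel (a joint): turn of the wheel in rad, counter-clockwise from above positive; the slot faces the bar at 0 and equally at 2 pi. Turns freely both ways past a full turn, stays where it is left, takes about 1 N at the post. Steel floor of radius 80 mm, 16 to 22 mm above the bench; grey upstanding rim on it, inner radius 58 mm, outer 80 mm, top 40 mm above the bench
- slot (a point): middle of the one slot in the wheel's rim, 69 mm from the wheel's axis, 40 mm above the bench (the rim's top); turns with the wheel. The slot is 20 mm wide and goes right through the rim; the rim ends beside it are round and yellow, so a bar a few mm off-centre is guided in
- post_top (a point): centre of the top of the black upright finger post, 16 mm across, which stands on the rim 69 mm from the axis, exactly opposite the slot; from the rim's top (40 mm above the bench) up to 75 mm above the bench; turns with the wheel
- lock_bar: loose brass-coloured bar, 120 x 12 x 14 mm, about 0.25 kg, lying in the open guide; origin under its middle, x along the bar to its round nose and the wheel. Underside 24 mm, top 38 mm above the bench. Slides at 1 to 4 N. At the start its nose is 12 to 24 mm short of the rim; fully home the nose has passed the rim and meets the hub boss, 30 mm from the axis
- bar_nose (a point): tip of the bar's nose, at half the bar's height, 60 mm ahead of the bar's origin
- tab (a point): centre of the red push tab that stands on the bar, 14 mm along the bar, 20 mm across, from 38 to 70 mm above the bench; it stands 77 mm behind the nose tip
- canister_white: bystander to leave alone: small film canister, white label with purplish print and black snap lid, 37 mm across, 52 mm tall; origin under its centre
- canister_blue: bystander to leave alone: small film canister, blue and white label, black snap lid, 36 mm across, 56 mm tall; origin under its centre
- jar_cream: bystander to leave alone: small clear jar with a whitish cap, 45 mm across, 80 mm tall; origin under its centre
- marker: bystander to leave alone: red and white marker pen lying on the bench, 135 x 17 x 16 mm; origin at its middle, on the bench
- clay_whistle: bystander to leave alone: little brown clay whistle figure, 30 x 46 x 46 mm; origin under its centre
- brayer: bystander to leave alone: ink roller with red handle lying on the bench, 196 x 93 x 36 mm; origin under its middle
Things that resemble listed ones, but are neither listed nor needed, are in the scene too. Leave any green or purple look-alike of the lock_bar alone.

How it is judged (in metres and radians):
On the way, in this order (a step that is already met when the one before it is completed fails the run):
1. the slot faces the bar (middle of the slot within 8.5 mm of the bar's line) while the bar's nose is still outside the rim (y of slot in the frame of wheel_frame between -0.0085 and 0.0085 m and x of slot in the frame of wheel_frame below 0 m and horizontal distance between bar_nose and hub above 0.08 m), for 0.2 s.
2. the bar's nose has gone through the slot to within 15 mm of the hub boss (horizontal distance between bar_nose and hub below 0.045 m and x of bar_nose in the frame of wheel_frame below 0 m and z of bar_nose in the frame of wheel_frame below 0.039 m), for 0.2 s.
At the end, for the whole second after the job is handed in: the slot faces the bar, and the bar lies level and at rest in its guide with its nose through the slot: nose tip at most 45 mm from the wheel's axis (the hub boss stops it at 30 mm) (all of step 2 and y of slot in the frame of wheel_frame between -0.0085 and 0.0085 m and x of slot in the frame of wheel_frame below 0 m and linear speed of lock_bar below 0.02 m/s and angle between lock_bar's own z axis and vertical below 0.1 rad); the robot touches nothing.
It fails at once if the bar is lifted out of its guide (nose or tab more than 12 mm up) or tipped by more than 0.2 rad (height (world z) of bar_nose above 0.043 m or height (world z) of tab above 0.066 m or angle between lock_bar's own z axis and vertical above 0.2 rad).
It fails at once if the fingers grip or force the wheel or the bar (over 35 N) (contact force between the fingers and wheel_frame above 35 N or contact force between the fingers and lock_bar above 35 N).
It fails at once if a bystander is moved by more than 20 mm (distance of any of canister_white, canister_blue, jar_cream, marker, clay_whistle, brayer from where it was at the start of the episode above 0.02 m).
It also fails if it takes over 54 s, if anything falls off the work surface, if the arm or the gripper's body presses on something with over 40 N, if the wrist force passes 120 N, or if a joint passes its speed limit or range.

ROBOT

A 6-joint arm with a two-finger parallel gripper is mounted at the origin on a cart in front of the work surface, level with it; the furniture and walls round the work are solid. World frame = base frame: x ahead of the robot, y to its left, z up, the work surface at z = 0. Lengths are in mm, angles in degrees, forces in N, time in s.
With the tool pointing down it reaches from about 300 to 850 mm from the base axis. Payload 4.2 kg.
Tool frame: the origin (TCP) lies midway between the tips of the shut fingers; the grasp point (between the pads) lies env.grasp_offset behind it (env.grasp_offset is the distance from the TCP to the grasp point, in mm); y points along the fingers, x is the direction in which the jaws open and shut, and the axes are right-handed (so a half turn about y gives the same grasp; the last joint's range is limited). The gripper opens to 91 mm and grips with 3 to 60 N. Pads are 32 mm wide; open, the fingers measure 118 mm over their backs; the gripper's body (76 mm by 178 mm) begins 60 mm behind the grasp point.
Start: joints at [-65.833, 18.312, 89.639, -0, 72.044, -1.146], TCP at [245.856, -519.806, 213.976] pointing down, gripper open.
Joint ranges: [-177.97, 177.97], [-48.28, 115.42], [12.27, 149.76], [-77.06, 257.06], [2.81, 150.46], [-146.56, 146.56]. Speed limits (degrees/s): [147.25, 147.25, 180, 180, 180, 180].

INTERFACE

Orientations are given as [roll, pitch, yaw] about the fixed x, y, z axes, in that order (R = Rz(yaw) Ry(pitch) Rx(roll)).
In Python, from workcell import state, vision, job, env gives the robot as it stands.
- The arm moves only by the shell command python3 -m handwheel 'ROWS' [FORCE]. ROWS is JSON, a list of rows, each a list of 3 entries, a list of its own where there are three numbers: the finger opening in cm, from 0 to 9.12, then the shift along the tool's x, y, z in cm, then the turn about the tool's y in degrees. A call has 1 to 10 rows; each row is the pose to reach, as a shift and turn from the pose measured when the call began, along the tool's axes at that moment; what a row does not reach only later rows make up. A row lasts 1/10 s, in which the tool goes at most 50 mm and 8.59 degrees, less where a joint would pass 70% of its speed; a pose out of reach is approached as far as the arm can. A call with a gripper value outside its range is refused whole. The fingers move at their own pace and stop on an object; FORCE is the grip in N (left out, the last holds). Time passes only in rows, so rows that repeat a pose let the fingers close. It gives the time, the measured TCP pose, the force and the opening at its end, in the units of the state.
- state(): the state, without advancing time (a new reading comes with each control period).
- vision.grab_frame(name): name is "scene" or "top"; returns the picture (420x560x3 uint8, red, green, blue); there is no depth.
- vision.camera_model(name): a dict with "fov_y" (degrees; the focal length in pixels is half the picture's height over the tangent of half this angle, whatever the lens; pixels are square), "cx", "cy" (the principal point, pixels), "distortion" ([k1, k2, p1, p2, k3] as OpenCV has them; the pictures are not rectified), "extrinsics" (4x4, takes a point from world to camera coordinates). Camera axes: x right, y up, looking along -z (the intrinsics and any distortion apply to the point x, -y, -z); pixel columns grow to the right and rows downward; lengths in mm; the calibration is good to about 2 mm. A picture is of the moment at which its call begins. camera_model takes no time and is no camera call.
- job.job_done(): hands the job in, once; it reports no verdict.
The state is a dict: "time_s": time; "qpos": joint angles; "qvel": joint speeds; "effort": joint torques, N m; "ee_pos": TCP position; "ee_rot": TCP orientation; "force": force on the tool from outside, world axes, zero at the start; "torque": the same for the moment, N m; "gripper_width": finger opening in mm.
Only numpy, scipy, OpenCV 4.12 (cv2) and the standard library are available. Lean on these libraries where they do the work, as an engineer would, in place of code of your own. Each camera call takes 0.05 s, during which the arm holds its last target.

## Working session

There is one attempt and no reset: what is moved stays moved. The work goes in short steps, Python scripts to look and compute and a shell command to move; the robot and the scene stay as the last step left them, time stands still between calls to the robot, and variables do not carry over. Pictures are saved under pics/ and viewed, and the job is handed in when it is done.

```bash
ls; mkdir -p pics; python3 - <<'E'
from workcell import state, vision, job, env
import cv2
for n in ("scene","top"):
    im=vision.grab_frame(n); cv2.imwrite(f"pics/{n}0.png",im[:,:,::-1]); m=vision.camera_model(n); print(n,m)
print(state(), env.grasp_offset)
E
```

```text
pics
scene {'fov_y': 45.07051589189359, 'cx': 285.1169083979156, 'cy': 204.63630695640103, 'distortion': array([-0.04980961,  0.        ,  0.        ,  0.        ,  0.        ]), 'extrinsics': array([[-6.84720232e-01, -7.28715856e-01,  1.14632113e-02,
         4.07599988e+02],
       [ 4.92578338e-01, -4.51132404e-01,  7.44208395e-01,
        -3.29575445e+02],
       [-5.37145031e-01,  5.15221075e-01,  6.67849129e-01,
        -1.02665608e+03],
       [ 0.00000000e+00,  0.00000000e+00,  0.00000000e+00,
         1.00000000e+00]])}
top {'fov_y': 54.30383408998712, 'cx': 278.5435144904513, 'cy': 210.6470316666209, 'distortion': array([0.03222602, 0.        , 0.        , 0.        , 0.        ]), 'extrinsics': array([[ 1.50921544e-02, -9.99683211e-01,  2.01421266e-02,
        -2.97571900e+01],
       [ 9.87212354e-01,  1.80950109e-02,  1.58380362e-01,
        -5.71768549e+02],
       [-1.58694661e-01,  1.74942554e-02,  9.87172708e-01,
        -1.03310149e+03],
       [ 0.00000000e+00,  0.00000000e+00,  0.00000000e+00,
         1.00000000e+00]])}
{'time_s': 0.1, 'qpos': array([-6.58324541e+01,  1.83481769e+01,  8.97002967e+01,  1.23647808e-05,
        7.20442841e+01, -1.14460656e+00]), 'qvel': array([ 0.02128379, -0.16624584, -0.18216515,  0.04113616, -0.08802027,
       -0.0097247 ]), 'effort': array([ 1.02810198e-03, -4.13331699e+01, -2.32510149e+01,  7.28847622e-02,
        4.22138418e-02, -4.76485479e-05]), 'ee_pos': array([ 245.66476558, -519.36842113,  213.19639949]), 'ee_rot': array([-89.99813533,   0.09273891, -64.68784987]), 'force': array([ 0.6068845 ,  0.12195902, -0.20604438]), 'torque': array([-0.03239162, -0.04204017, -0.01198108]), 'gripper_width': 91.16632222099565} 18.8
```

View pics/scene0.png

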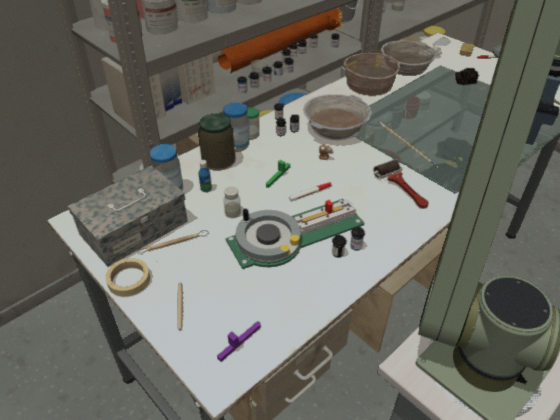

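View pics/top0.png

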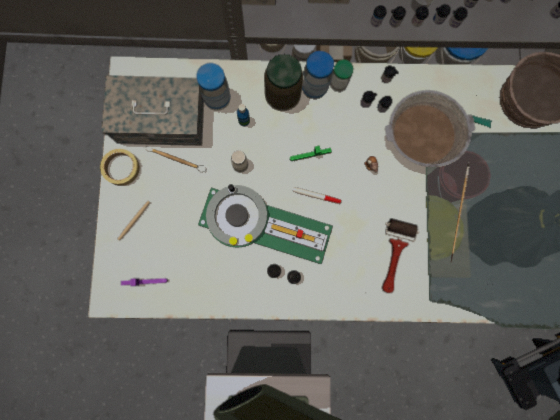

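```bash
cat > h.py <<'E'
import numpy as np, cv2
from workcell import state, vision
def K(m):
    f=210/np.tan(np.radians(m['fov_y']/2)); return np.array([[f,0,m['cx']],[0,f,m['cy']],[0,0,1.]])
def ray(n,uv):
    m=vision.camera_model(n); E=np.array(m['extrinsics'])
    p=cv2.undistortPoints(np.array([[uv]],float),K(m),np.array(m['distortion'])).ravel()
    d=np.array([p[0],-p[1],-1.]); R=E[:3,:3]; return -R.T@E[:3,3], R.T@d
def onz(n,uv,z):
    c,d=ray(n,uv); return c+d*(z-c[2])/d[2]
def proj(n,P):
    m=vision.camera_model(n); E=np.array(m['extrinsics']); q=(E[:3,:3]@np.array(P,float).T).T+E[:3,3]
    q=q*[1,-1,-1]
    return cv2.projectPoints(q.reshape(-1,1,3),np.zeros(3),np.zeros(3),K(m),np.array(m['distortion']))[0].reshape(-1,2)
def blobs(im,lo,hi,box,amin=4):
    h=cv2.cvtColor(im,cv2.COLOR_RGB2HSV); m=cv2.inRange(h,lo,hi); k=np.zeros_like(m); x0,y0,x1,y1=box; k[y0:y1,x0:x1]=m[y0:y1,x0:x1]
    n,l,s,c=cv2.connectedComponentsWithStats(k)
    return [(c[i].round(2),s[i][4]) for i in range(1,n) if s[i][4]>=amin]
E
python3 - <<'E'
from h import *
t=cv2.imread('pics/top0.png')[:,:,::-1].copy(); s=cv2.imread('pics/scene0.png')[:,:,::-1].copy()
a=cv2.resize(t[170:275,190:345],None,fx=5,fy=5,interpolation=cv2.INTER_CUBIC); cv2.imwrite('pics/tc.png',a[:,:,::-1])
a=cv2.resize(s[180:275,215:375],None,fx=5,fy=5,interpolation=cv2.INTER_CUBIC); cv2.imwrite('pics/sc.png',a[:,:,::-1])
for nm,im,b in(('top',t,(190,170,345,275)),('scene',s,(215,180,375,275))):
  print(nm,'yellow',blobs(im,(22,150,130),(35,255,255),b)); print('red',blobs(im,(0,170,90),(6,255,255),b)); print('dark',blobs(im,(0,0,0),(180,255,55),b)); print('green',blobs(im,(60,90,30),(90,255,255),b,50)); print('brass',blobs(im,(10,90,90),(21,255,255),b))
E
```

```text
top yellow [(array([248.3 , 237.58]), np.int32(43)), (array([232.67, 240.65]), np.int32(46))]
red [(array([332.27, 199.3 ]), np.int32(56)), (array([299.36, 233.44]), np.int32(36))]
dark [(array([231.29, 188.  ]), np.int32(28)), (array([273.87, 269.85]), np.int32(113)), (array([293.5 , 272.88]), np.int32(34))]
green [(array([205.78, 207.18]), np.int32(68)), (array([297.44, 219.89]), np.int32(577)), (array([288.82, 246.92]), np.int32(751))]
brass [(array([283.74, 229.58]), np.int32(113)), (array([307.52, 236.85]), np.int32(52))]
scene yellow [(array([294.19, 238.42]), np.int32(36)), (array([284.5 , 247.64]), np.int32(22))]
red [(array([323.81, 185.88]), np.int32(32)), (array([328.49, 206.51]), np.int32(63))]
dark [(array([245.49, 214.86]), np.int32(51)), (array([357.4 , 232.49]), np.int32(116)), (array([338.91, 243.69]), np.int32(163)), (array([268.69, 240.8 ]), np.int32(64))]
green [(array([328.37, 231.19]), np.int32(616)), (array([254.39, 256.85]), np.int32(340))]
brass [(array([336.67, 208.44]), np.int32(39)), (array([314.49, 216.21]), np.int32(95)), (array([291.5 , 242.75]), np.int32(4))]
```

View pics/tc.png

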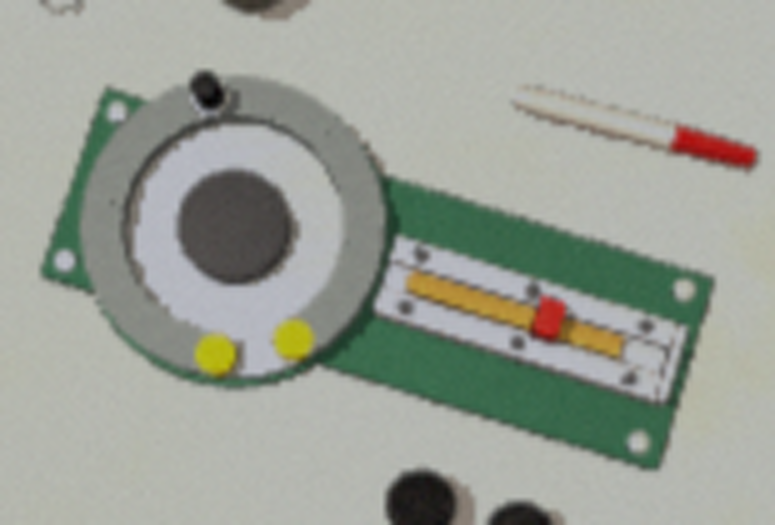

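View pics/sc.png

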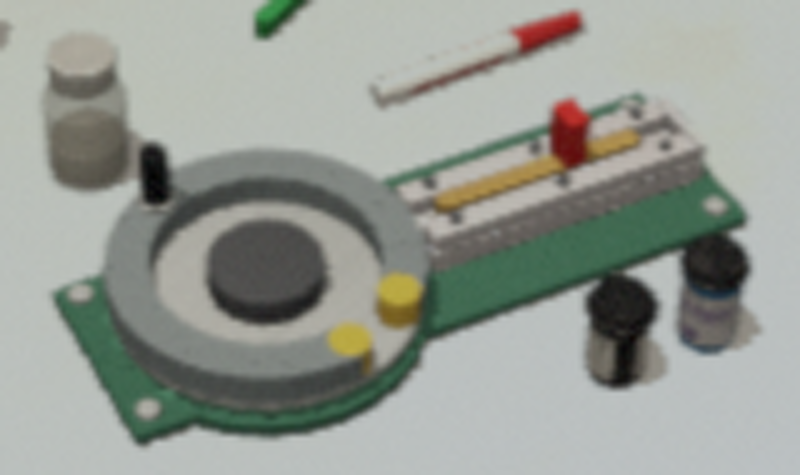

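```bash
python3 - <<'E'
from h import *
t=cv2.imread('pics/top0.png')[:,:,::-1].copy()
c=lambda x,y:((x-2)/5+190,(y-2)/5+170)
h=onz('top',c(236,227),40);print('hub',h)
# rim outer circle at z~40, extremes
h2=[onz('top',c(*p),40)[:2] for p in((80,220),(387,225),(235,75))];print('rim ext',h2)
n=onz('top',c(409,283),38);e=onz('top',c(620,347),38);print('bar',n,e,np.linalg.norm(n-e))
d=(n-e)[:2];yaw=np.degrees(np.arctan2(d[1],d[0]));print('bar yaw',yaw)
y1=onz('top',(248.3,237.58),40);y2=onz('top',(232.67,240.65),40);print('yell',y1,y2)
for p in [(110,88),(45,275),(712,277),(655,467)]: print('corner',onz('top',c(*p),10)[:2])
print('tab top',onz('top',c(549,316),70))
# post top by two rays
print('post',onz('top',c(206,82),75))
s=y1[:2]/2+y2[:2]/2-h[:2];print('slot dir',np.linalg.norm(s),np.degrees(np.arctan2(s[1],s[0])))
a=onz('scene',(215+(265-2)/5,180+(247-2)/5),40);print('hub scene',a)
for nm,q in (('w',(283,272)),):pass
for nm,tp,hh in(('canA',(420,500),52),('canB',(520,520),56)): print(nm,onz('top',c(*tp),hh))
print('scene cans',onz('scene',(215+621/5,180+298/5),54),onz('scene',(215+717/5,180+250/5),54))
print('jar',onz('scene',(215+82/5,180+55/5),80))
E
```

```text
hub [559.4787232   89.67156956  40.        ]
rim ext [array([561.72988159, 171.73727878]), array([561.98646076,  10.05369843]), array([641.5054281 ,  92.75118953])]
bar [531.56630949  -2.12949317  38.        ] [ 499.65759594 -113.64847902   38.        ] 115.99418177335151
bar yaw 74.03268704322994
yell [500.2952628   57.77213643  40.        ] [491.5893454   98.29569528  40.        ]
corner [639.58699487 163.38864204]
corner [535.92375224 194.04046922]
corner [ 541.16115787 -166.5342339 ]
corner [ 438.33534291 -135.3718979 ]
tab top [511.95606262 -73.9416111   70.        ]
post [629.65026911 104.48669411  75.        ]
slot dir 64.59343260944809 -169.62046882208384
hub scene [566.07965507  87.86223261  40.        ]
canA [418.22613763  -9.75296781  52.        ]
canB [408.88174764 -60.82780326  56.        ]
scene cans [412.12155424  -5.32334581  54.        ] [402.2261074  -64.39966931  54.        ]
jar [702.50331002  90.53998754  80.        ]
```

```bash
cat >> h.py <<'E'
def plan(tg):
    "targets (x,y,z,yaw) world -> rows entries"
    s=state(); p=s['ee_pos']; psi=s['ee_rot'][2]; a=np.radians(psi); R=np.array([[np.cos(a),np.sin(a),0],[0,0,-1],[-np.sin(a),np.cos(a),0]])
    for t in tg:
        print((R@(np.array(t[:3])-p)/10).round(2).tolist(), round(-(t[3]-psi),1))
HUB=np.array([561.5,90.5]); YAW=73.6
def push(theta,gap,z=50):
    "tool pose behind post at world angle theta, -x face toward ccw tangent"
    a=np.radians(theta); P=HUB+69*np.array([np.cos(a),np.sin(a)]); t=np.array([-np.sin(a),np.cos(a)])
    return (*(P-t*(21.5+gap)),z,theta-90)
E
python3 - <<'E'
from h import *
q=push(11.3,25,150);print(q);plan([q])
E
```

```text
(np.float64(638.2739071469933), np.float64(58.421702330316215), 150, -78.7)
[-35.45, 6.32, 60.19] 14.0
```

```bash
python3 -m handwheel '[[0,[-3,0,4],0],[0,[-6,0,8],2],[0,[-9,0,12],4],[0,[-12,1,17],6],[0,[-15,1,22],8],[0,[-18,2,27],10],[0,[-21,2,32],12],[0,[-24,3,37],14],[0,[-27,3,42],14],[0,[-29,4,46],14]]' 10; python3 - <<'E'
from h import *
plan([push(11.3,25,150),push(11.3,25,52)])
E
```

```text
time_s: 1.1
ee_pos: [510.8, -96.6, 179.8]
ee_rot: [-90.0, 0.1, -78.7]
force: [0.6, -1.1, -0.1]
gripper_width: 14.1
[-12.7, 2.98, 15.54] 0.0
[-12.7, 12.78, 15.54] 0.0
```

```bash
python3 -m handwheel '[[0,[-3,0,4],0],[0,[-6,1,8],0],[0,[-9,1,12],0],[0,[-12,2,15],0],[0,[-12.7,3,15.5],0],[0,[-12.7,3,15.5],0],[0,[-12.7,3,15.5],0]]'; python3 - <<'E'
from h import *
plan([push(11.3,25,52)])
for n in("top","scene"):
    im=vision.grab_frame(n); x,y=(190,160) if n=="top" else (205,150)
    cv2.imwrite(f"pics/{n}1.png",cv2.resize(im[y:y+115,x:x+155],None,fx=5,fy=5,interpolation=cv2.INTER_CUBIC)[:,:,::-1])
E
```

```text
time_s: 1.8
ee_pos: [636.8, 57.5, 149.4]
ee_rot: [-90.1, 0.0, -78.7]
force: [-0.3, 0.2, 0.7]
gripper_width: 0.4
[-0.06, 9.74, 0.16] 0.0
```

View pics/scene1.png

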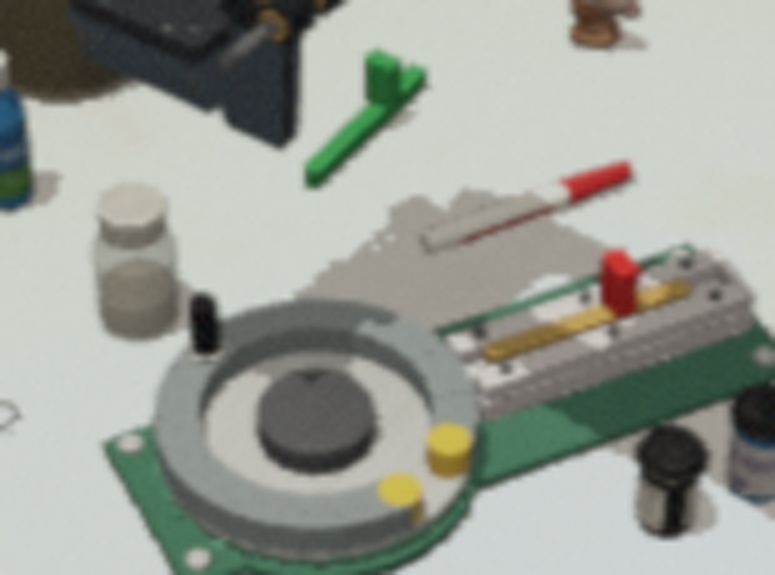

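View pics/top1.png

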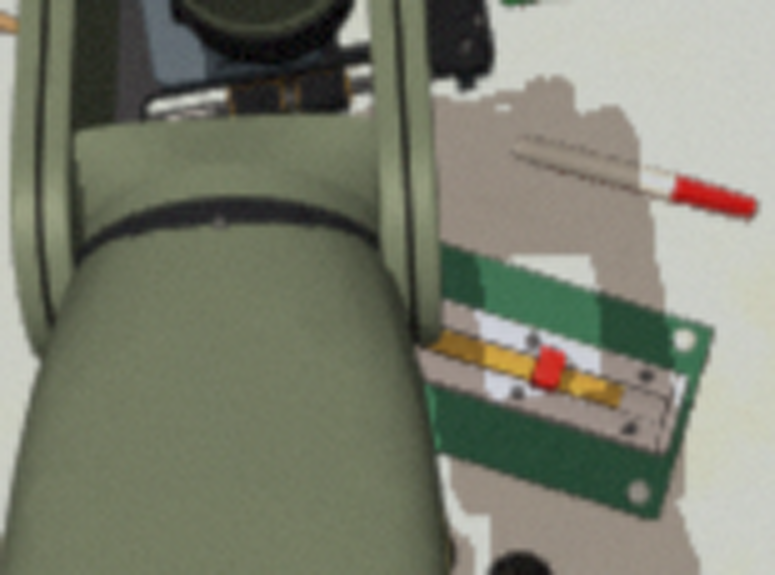

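```bash
python3 - <<'E'
from h import *
print(proj('scene',[[637,57.5,149.4],[637,57.5,230],[629,104,75]]), state()['ee_pos'])
im=vision.grab_frame('scene');cv2.imwrite('pics/scene2.png',im[:,:,::-1])
E
```

```text
[[257.04999597 176.28926995]
 [256.18291772 149.42922086]
 [245.7854457  208.98848116]] [637.28758364  56.94004068 150.63097619]
```

View pics/scene2.png

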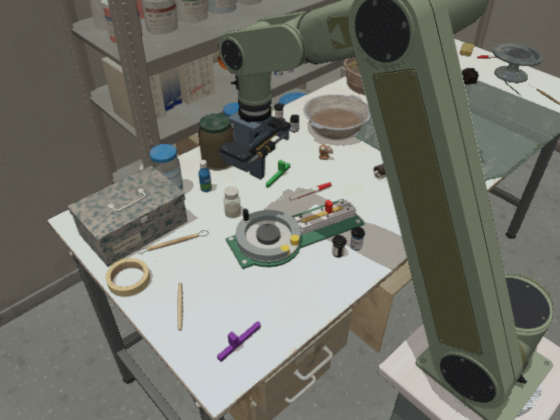

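```bash
python3 -m handwheel '[[0,[0,3,0],0],[0,[0,6,0],0],[0,[0,9,0],0],[0,[0,9.8,0.2],0],[0,[0,9.8,0.2],0],[0,[0,9.8,0.2],0]]'; python3 - <<'E'
from h import *
print(state()['ee_pos'])
im=vision.grab_frame('scene');cv2.imwrite(f"pics/scene3.png",cv2.resize(im[130:265,195:375],None,fx=4,fy=4,interpolation=cv2.INTER_CUBIC)[:,:,::-1])
E
```

```text
time_s: 2.55
ee_pos: [640.7, 57.0, 54.6]
ee_rot: [-89.8, 0.0, -78.8]
force: [0.7, -0.1, 0.8]
gripper_width: 0.5
[640.65439262  57.01865857  54.59907609]
```

View pics/scene3.png

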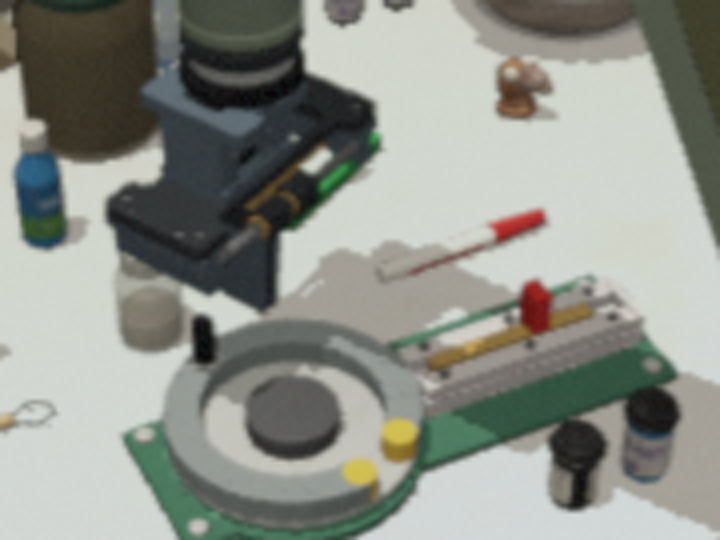

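```bash
python3 - <<'E'
from h import *
plan([push(11.3,15,53),push(11.3,5,53)]+[push(a,0,53) for a in (14,18,22,26,30)])
E
```

```text
[-1.17, 0.19, -0.23] -0.1
[-2.17, 0.19, -0.23] -0.1
[-3.0, 0.19, -0.14] -2.8
[-3.49, 0.19, -0.03] -6.8
[-3.99, 0.19, 0.04] -10.8
[-4.49, 0.19, 0.08] -14.8
[-5.0, 0.19, 0.09] -18.8
```

```bash
python3 -m handwheel '[[0,[-0.6,0.1,-0.2],0],[0,[-1.2,0.1,-0.2],0],[0,[-1.7,0.1,-0.2],0],[0,[-2.2,0.1,-0.2],0],[0,[-2.6,0.1,-0.2],-1],[0,[-3,0.1,-0.1],-3],[0,[-3.5,0.1,0],-7],[0,[-4,0.1,0],-11],[0,[-4,0.1,0],-11]]'; python3 - <<'E'
from h import *
im=vision.grab_frame('scene');cv2.imwrite(f"pics/scene4.png",cv2.resize(im[130:265,195:375],None,fx=4,fy=4,interpolation=cv2.INTER_CUBIC)[:,:,::-1])
plan([push(a,0,53) for a in (26,30,34,38,42,46,50)])
E
```

```text
time_s: 3.5
ee_pos: [633.1, 97.0, 53.9]
ee_rot: [-89.7, -0.0, -67.7]
force: [0.5, 0.1, -0.1]
gripper_width: 0.6
[-0.44, 0.08, 0.17] -3.8
[-0.93, 0.08, 0.27] -7.8
[-1.43, 0.08, 0.34] -11.8
[-1.93, 0.08, 0.37] -15.8
[-2.44, 0.08, 0.36] -19.8
[-2.94, 0.08, 0.32] -23.8
[-3.44, 0.08, 0.25] -27.8
```

View pics/scene4.png

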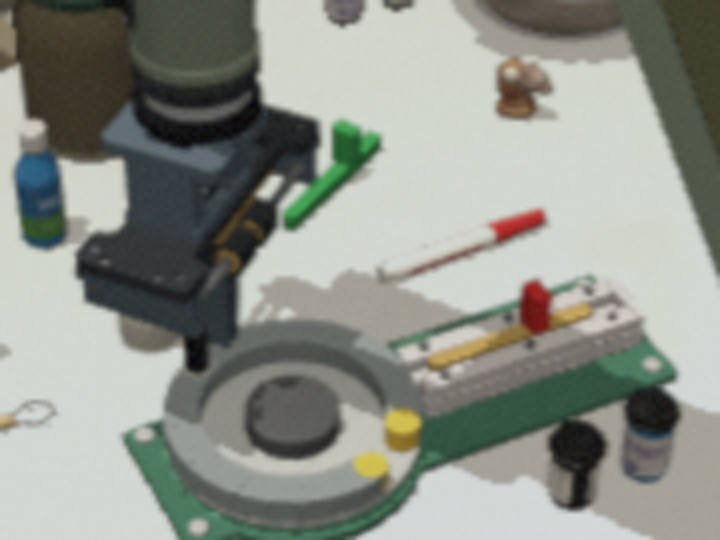

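```bash
python3 -m handwheel '[[0,[-0.4,0.1,0.2],-4],[0,[-0.9,0.1,0.3],-8],[0,[-1.4,0.1,0.3],-12],[0,[-1.9,0.1,0.4],-16],[0,[-2.4,0.1,0.4],-20],[0,[-2.9,0.1,0.3],-24],[0,[-3.4,0.1,0.2],-28],[0,[-3.4,0.1,0.2],-28]]'; python3 - <<'E'
from h import *
im=vision.grab_frame('scene');cv2.imwrite(f"pics/scene5.png",cv2.resize(im[130:265,195:375],None,fx=4,fy=4,interpolation=cv2.INTER_CUBIC)[:,:,::-1])
print(blobs(im,(22,130,110),(35,255,255),(215,180,375,275),3))
plan([push(a,0,53) for a in (54,58,62,65,68,70)])
E
```

```text
time_s: 4.35
ee_pos: [621.8, 129.2, 52.8]
ee_rot: [-89.8, -0.1, -39.8]
force: [0.8, 0.2, -0.4]
gripper_width: 0.5
[(array([293.96, 227.84]), np.int32(56)), (array([294.12, 237.7 ]), np.int32(33))]
[-0.49, -0.02, 0.21] -3.9
[-0.98, -0.02, 0.31] -7.9
[-1.48, -0.02, 0.38] -11.9
[-1.86, -0.02, 0.4] -14.9
[-2.24, -0.02, 0.41] -17.9
[-2.49, -0.02, 0.4] -19.9
```

View pics/scene5.png

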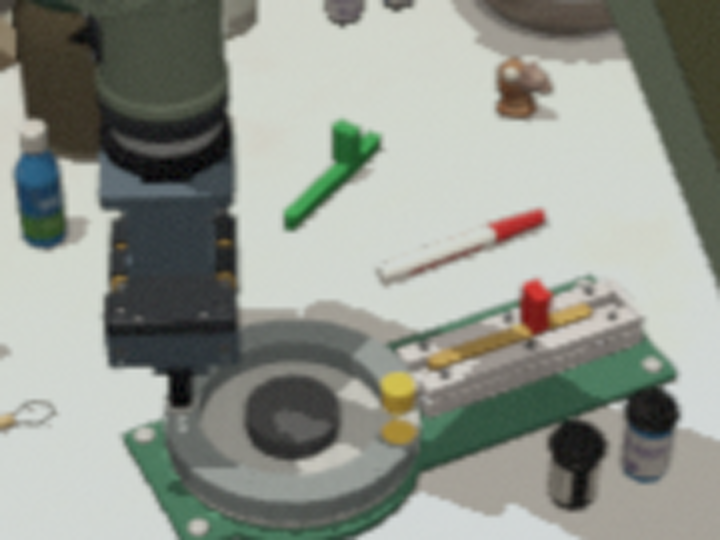

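```bash
python3 -m handwheel '[[0,[-0.5,0,0.2],-4],[0,[-1,0,0.3],-8],[0,[-1.5,0,0.4],-12],[0,[-1.9,0,0.4],-15],[0,[-2.1,0,0.4],-16],[0,[-2.1,0,0.4],-16]]'; python3 - <<'E'
from h import *
im=vision.grab_frame('scene');cv2.imwrite(f"pics/scene6.png",cv2.resize(im[180:270,225:345],None,fx=6,fy=6,interpolation=cv2.INTER_CUBIC)[:,:,::-1])
im=vision.grab_frame('top');cv2.imwrite(f"pics/top6.png",cv2.resize(im[170:275,190:345],None,fx=5,fy=5,interpolation=cv2.INTER_CUBIC)[:,:,::-1])
plan([push(a,0,53) for a in (68,70,72,74)])
E
```

```text
time_s: 5.0
ee_pos: [608.2, 145.4, 52.7]
ee_rot: [-89.9, -0.1, -24.0]
force: [0.5, -0.2, 0.8]
gripper_width: 0.3
[-0.13, -0.03, 0.06] -2.0
[-0.37, -0.03, 0.13] -4.0
[-0.62, -0.03, 0.18] -6.0
[-0.87, -0.03, 0.23] -8.0
```

View pics/scene6.png

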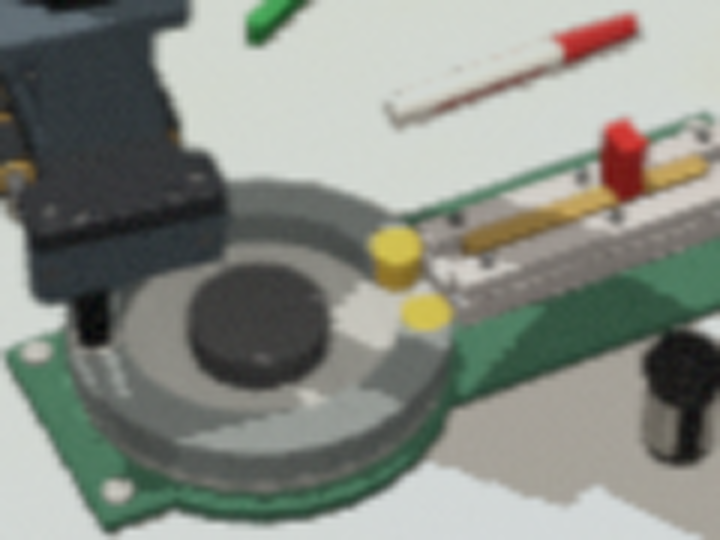

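View pics/top6.png

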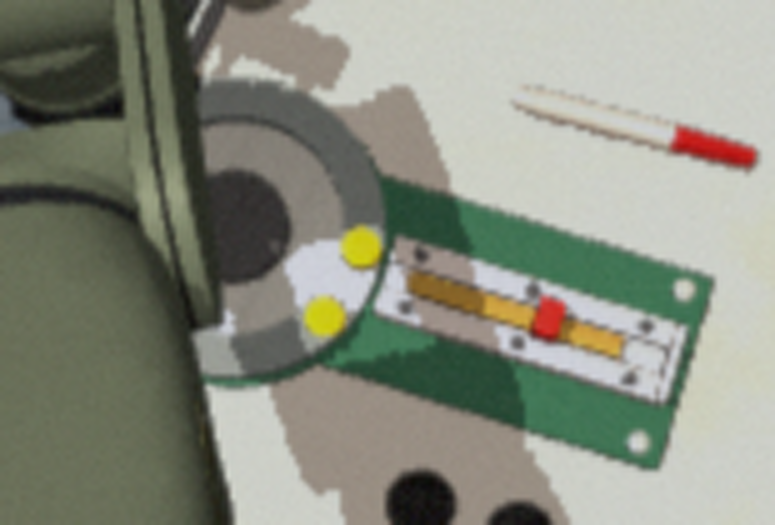

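```bash
cat >> h.py <<'E'
def slot():
    im=vision.grab_frame('top'); b=blobs(im,(22,150,110),(35,255,255),(225,200,285,260),10); print(b)
    P=[onz('top',c,40)[:2] for c,_ in b]; m=(P[0]+P[1])/2-HUB; a=np.radians(YAW)
    u=np.array([np.cos(a),np.sin(a)]); v=np.array([-u[1],u[0]])
    print('slot frame x,y',m@u,m@v,'wheel deg',np.degrees(np.arctan2(-m@v,-m@u)))
    return im
E
python3 - <<'E'
from h import *
slot()
c=lambda x,y:((x-2)/5+190,(y-2)/5+170)
for q in [(409,283),(620,347)]:
    m=onz('top',c(*q),38)[:2]-HUB;a=np.radians(YAW);u=np.array([np.cos(a),np.sin(a)]); v=np.array([-u[1],u[0]]);print(m@u,m@v)
E
```

```text
[(array([261.89, 219.2 ]), np.int32(44)), (array([254.63, 233.11]), np.int32(46))]
slot frame x,y -64.37577290675937 12.957412360330753 wheel deg -11.380310469514118
-97.3122890424104 2.5626615636368695
-213.30316326390272 1.6867034577509488
```

```bash
python3 -m handwheel '[[0,[-0.3,0,0.1],-3],[0,[-0.6,0,0.2],-6],[0,[-0.9,0,0.2],-8],[0,[-0.9,0,0.2],-8],[0,[-0.9,0,0.2],-8]]'; python3 - <<'E'
from h import *
slot(); plan([push(a,0,53) for a in (74,75,76)])
E
```

```text
time_s: 5.65
ee_pos: [600.8, 150.7, 52.6]
ee_rot: [-89.9, -0.1, -16.0]
force: [1.3, 0.7, -0.4]
gripper_width: 0.1
[(array([262.41, 216.56]), np.int32(34)), (array([256.88, 230.51]), np.int32(41))]
slot frame x,y -65.73251913297177 5.254548249973392 wheel deg -4.570410666492811
[0.03, -0.04, 0.04] -0.0
[-0.09, -0.04, 0.07] -1.0
[-0.21, -0.04, 0.11] -2.0
```

```bash
python3 -m handwheel '[[0,[-0.2,0,0.1],-2],[0,[-0.3,0,0.1],-2],[0,[-0.3,0,0.1],-2]]'; python3 - <<'E'
from h import *
im=slot();cv2.imwrite(f"pics/top7.png",cv2.resize(im[170:275,190:345],None,fx=5,fy=5,interpolation=cv2.INTER_CUBIC)[:,:,::-1])
E
```

```text
time_s: 6.0
ee_pos: [598.2, 152.3, 52.6]
ee_rot: [-89.9, -0.1, -14.1]
force: [0.1, 0.7, -0.2]
gripper_width: 0.5
[(array([262.37, 215.63]), np.int32(27)), (array([257.44, 229.79]), np.int32(43))]
slot frame x,y -65.71768353561133 2.9627213854670527 wheel deg -2.5812925704684475
```

View pics/top7.png

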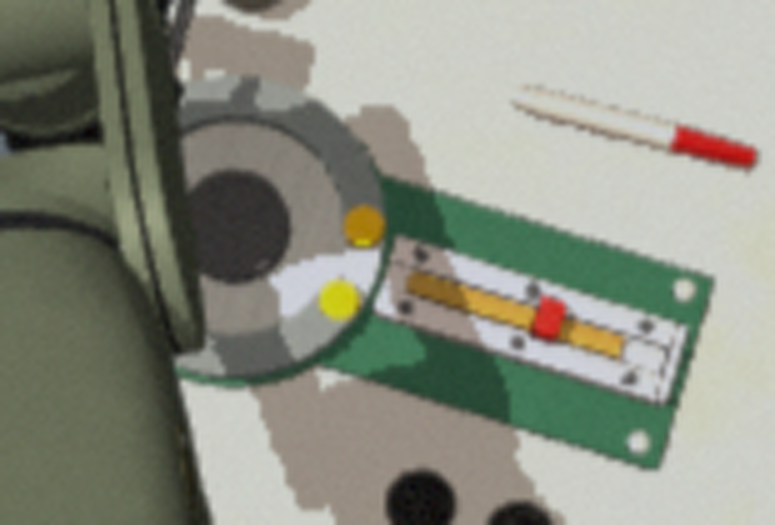

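```bash
python3 -m handwheel '[[0,[1.5,0,0],0],[0,[3,-2,0],0],[0,[3,-6,0],0],[0,[3,-10,0],0],[0,[5,-13,-5],0],[0,[8,-13,-10],0],[0,[11,-13,-15],0],[0,[14,-13,-20],0],[0,[14,-13,-25],0],[0,[14,-13,-29],0]]'; python3 - <<'E'
from h import *
im=slot();cv2.imwrite(f"pics/top8.png",im[:,:,::-1])
E
```

```text
time_s: 7.05
ee_pos: [666.6, -143.5, 181.9]
ee_rot: [-89.9, -0.1, -14.1]
force: [0.4, -0.6, -0.7]
gripper_width: 0.7
[(array([262.49, 214.91]), np.int32(47)), (array([257.52, 229.76]), np.int32(42))]
slot frame x,y -65.66577256832316 1.9295515658615334 wheel deg -1.6831197410143863
```

View pics/top8.png

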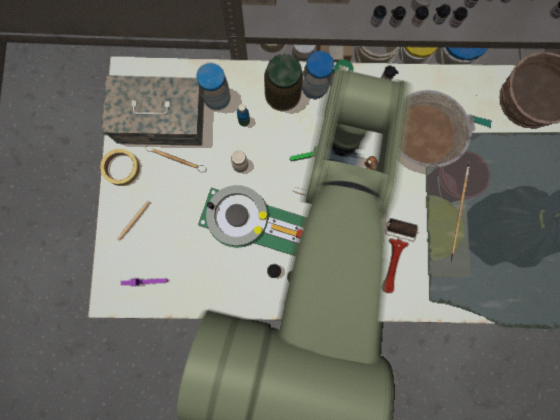

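```bash
python3 - <<'E'
from h import *
plan([(499.9,-115.2,150,-16.4),(499.9,-115.2,49,-16.4)])
E
```

```text
[-16.86, 3.19, -0.51] 2.0
[-16.86, 13.29, -0.51] 2.0
```

```bash
python3 -m handwheel '[[0,[-4,0,0],1],[0,[-8,0,-0.5],2],[0,[-12,1,-0.5],2],[0,[-15.5,2,-0.5],2],[0,[-16.9,3,-0.5],2],[0,[-16.9,3,-0.5],2],[0,[-16.9,5,-0.5],2],[0,[-16.9,7,-0.5],2],[0,[-16.9,7,-0.5],2],[0,[-16.9,7,-0.5],2]]'; python3 - <<'E'
from h import *
print(state()['ee_pos'])
im=vision.grab_frame('scene');cv2.imwrite(f"pics/scene9.png",cv2.resize(im[130:265,215:395],None,fx=4,fy=4,interpolation=cv2.INTER_CUBIC)[:,:,::-1])
im=slot();cv2.imwrite(f"pics/top9.png",cv2.resize(im[170:275,190:345],None,fx=5,fy=5,interpolation=cv2.INTER_CUBIC)[:,:,::-1])
plan([(499.9,-115.2,49,-16.4)])
E
```

```text
time_s: 8.1
ee_pos: [500.8, -115.6, 112.0]
ee_rot: [-90.3, -0.2, -16.4]
force: [-0.2, -0.1, 0.6]
gripper_width: 0.6
[ 500.80190208 -115.59017842  111.98959143]
[(array([262.44, 214.93]), np.int32(45)), (array([257.52, 229.76]), np.int32(42))]
slot frame x,y -65.61086844999967 1.9748050908598997 wheel deg -1.724010824227449
[-0.12, 6.37, 0.01] -0.0
```

View pics/scene9.png

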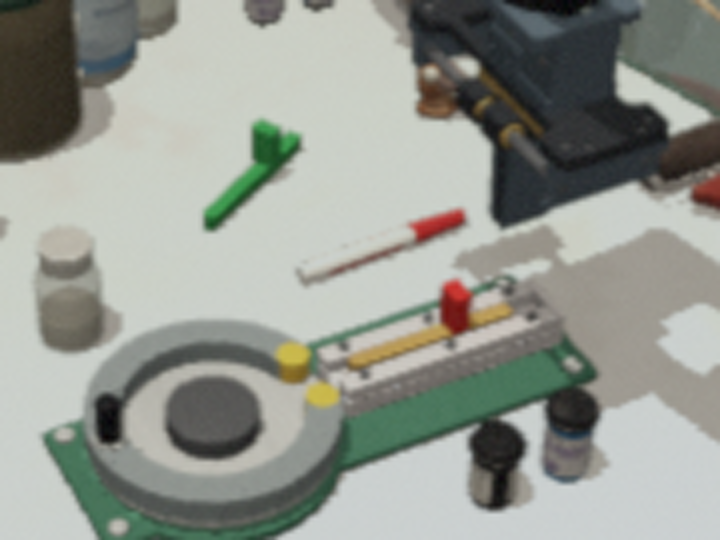

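```bash
python3 - <<'E'
from h import *
a=np.radians(-16.4);x=np.array([np.cos(a),np.sin(a),0]);z=np.array([-np.sin(a),np.cos(a),0])
p=np.array([500.8,-115.6,112])
q=[p]+[p+i*13.5*x+j*16*z for i in(-1,1) for j in(-1,1)]+[p+i*38*x+j*89*z+np.array([0,0,79]) for i in(-1,1) for j in(-1,1)]+[p+i*89*x+j*38*z+np.array([0,0,79]) for i in(-1,1) for j in(-1,1)]
print(((proj('scene',q)-[215,130])*4).round())
E
```

```text
[[518. 215.]
 [551. 221.]
 [507. 235.]
 [528. 196.]
 [485. 210.]
 [686. 111.]
 [434. 191.]
 [616.  46.]
 [371. 120.]
 [665. 180.]
 [556. 217.]
 [506.  25.]
 [403.  55.]]
```

```bash
python3 - <<'E'
from h import *
im=vision.grab_frame('scene');cv2.imwrite(f"pics/scene10.png",cv2.resize(im[80:200,290:410],None,fx=5,fy=5,interpolation=cv2.INTER_CUBIC)[:,:,::-1])
E
```

```text
(no output)
```

View pics/scene10.png

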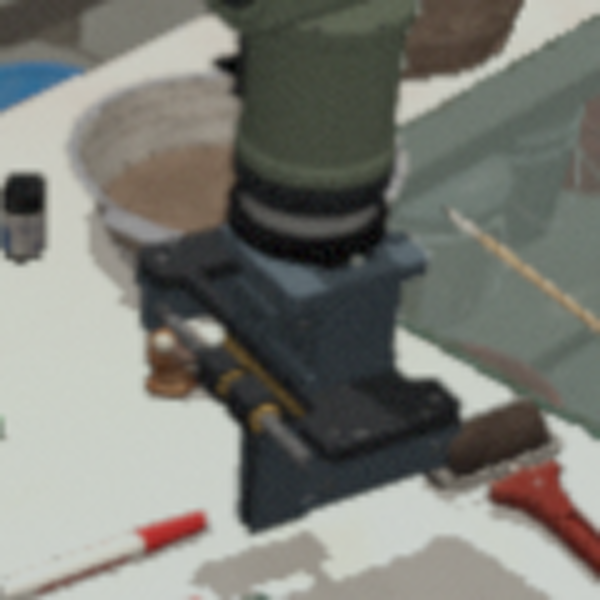

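```bash
python3 -m handwheel '[[0,[-0.1,2,0],0],[0,[-0.1,4,0],0],[0,[-0.1,5.5,0],0],[0,[-0.1,6.2,0],0],[0,[-0.1,6.2,0],0],[0,[-0.1,6.2,0],0]]'; python3 - <<'E'
from h import *
print(state()['ee_pos'],state()['force'])
im=vision.grab_frame('scene');cv2.imwrite(f"pics/scene11.png",cv2.resize(im[130:265,215:395],None,fx=4,fy=4,interpolation=cv2.INTER_CUBIC)[:,:,::-1])
plan([(522.9,-33.7,49,-16.4)])
E
```

```text
time_s: 8.85
ee_pos: [500.9, -116.0, 51.5]
ee_rot: [-90.3, -0.4, -16.4]
force: [0.4, -0.3, 0.1]
gripper_width: 0.7
[ 500.88637447 -115.96335524   51.5221747 ] [ 0.37124145 -0.26393754  0.10918143]
[-0.22, 0.27, 8.51] -0.0
```

View pics/scene11.png

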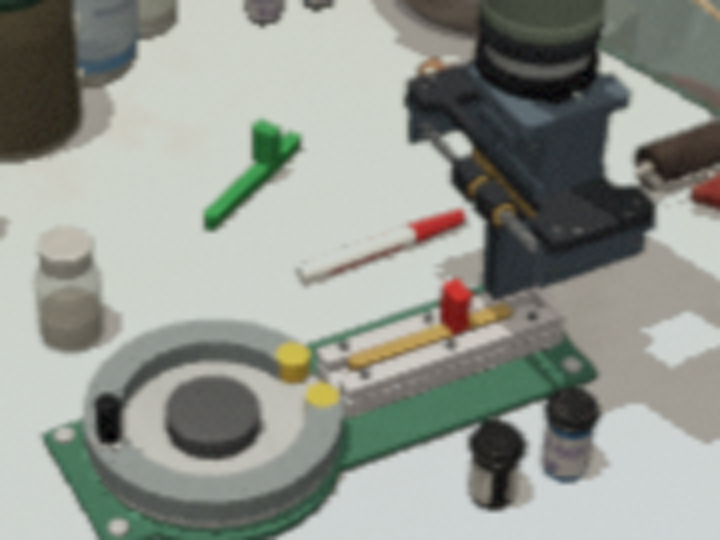

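```bash
python3 -m handwheel '[[0,[0,0.2,0.6],0],[0,[-0.1,0.2,1.2],0],[0,[-0.1,0.2,1.7],0],[0,[-0.1,0.2,2.2],0],[0,[-0.1,0.2,2.7],0],[0,[-0.1,0.2,3.2],0],[0,[-0.1,0.2,3.7],0],[0,[-0.1,0.2,4.2],0],[0,[-0.1,0.2,4.2],0]]'; python3 - <<'E'
from h import *
print(state()['ee_pos'],state()['force'])
im=vision.grab_frame('scene');cv2.imwrite(f"pics/scene12.png",cv2.resize(im[130:265,215:395],None,fx=4,fy=4,interpolation=cv2.INTER_CUBIC)[:,:,::-1])
im=slot();cv2.imwrite(f"pics/top12.png",cv2.resize(im[170:275,190:345],None,fx=5,fy=5,interpolation=cv2.INTER_CUBIC)[:,:,::-1])
plan([(522.9,-33.7,49,-16.4)])
E
```

```text
time_s: 9.8
ee_pos: [512.1, -74.6, 49.3]
ee_rot: [-90.3, -0.4, -16.4]
force: [0.1, -0.7, -0.6]
gripper_width: 0.6
[512.05327091 -74.57151383  49.32511022] [ 0.13173216 -0.71260159 -0.55446854]
[(array([262.44, 214.93]), np.int32(45)), (array([257.52, 229.76]), np.int32(42))]
slot frame x,y -65.61086844999967 1.9748050908598997 wheel deg -1.724010824227449
[-0.1, 0.02, 4.27] -0.0
```

View pics/scene12.png

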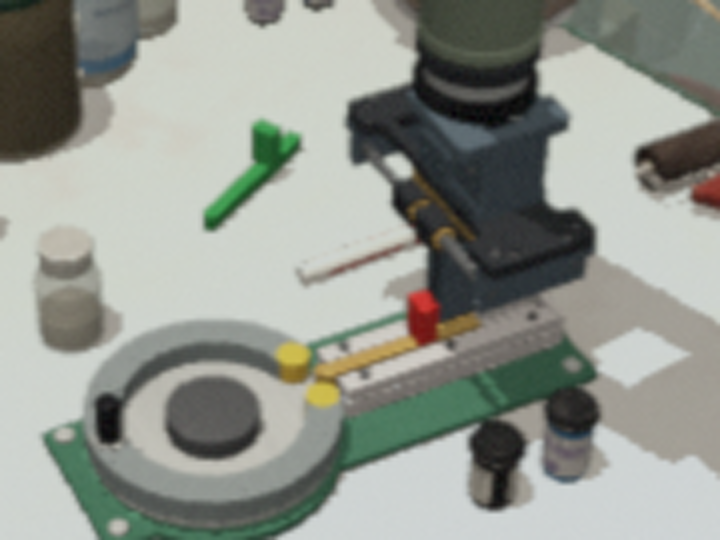

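View pics/top12.png

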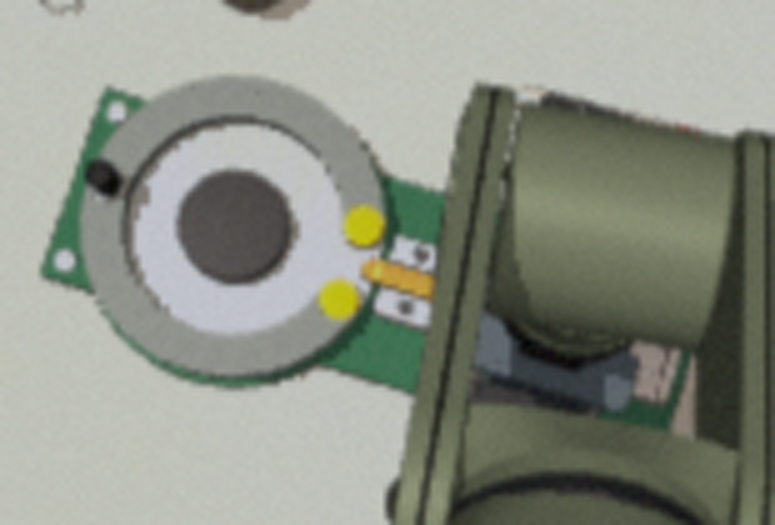

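Bar nose at crop pixel (368,270) is entering between the yellow ends (364,226) and (339,299), well centred. Continue.

```bash
python3 -m handwheel '[[0,[0,0,0.6],0],[0,[0,0,1.2],0],[0,[-0.1,0,1.8],0],[0,[-0.1,0,2.4],0],[0,[-0.1,0,3.0],0],[0,[-0.1,0,3.4],0],[0,[-0.1,0,3.7],0],[0,[-0.1,0,3.7],0]]'; python3 - <<'E'
from h import *
print(state()['ee_pos'],state()['force'])
im=slot();cv2.imwrite(f"pics/top13.png",cv2.resize(im[170:275,190:345],None,fx=5,fy=5,interpolation=cv2.INTER_CUBIC)[:,:,::-1])
E
```

```text
time_s: 10.7
ee_pos: [521.4, -38.5, 48.9]
ee_rot: [-90.2, -0.3, -16.4]
force: [0.1, -0.3, -0.6]
gripper_width: 0.5
[521.37178993 -38.54034959  48.93816644] [ 0.11843258 -0.27602904 -0.59779819]
[]Traceback (most recent call last):
  File "<stdin>", line 3, in <module>
  File "h.py", line 31, in slot
    P=[onz('top',c,40)[:2] for c,_ in b]; m=(P[0]+P[1])/2-HUB; a=np.radians(YAW)
                                             ~^^^
IndexError: list index out of range
```

```bash
python3 - <<'E'
from h import *
im=vision.grab_frame('scene');cv2.imwrite(f"pics/scene13.png",cv2.resize(im[160:270,225:375],None,fx=5,fy=5,interpolation=cv2.INTER_CUBIC)[:,:,::-1])
print(state()['force'])
E
```

```text
[-0.45761401 -0.03929181  0.57781152]
```

View pics/scene13.png

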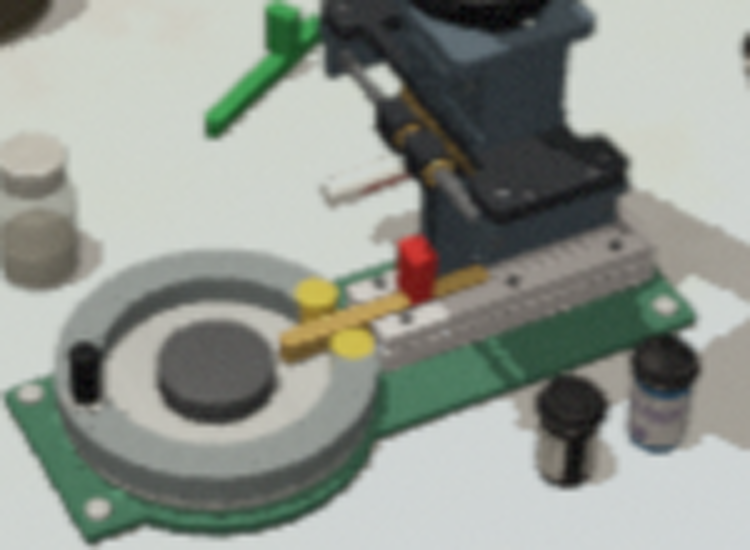

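```bash
python3 -m handwheel '[[0,[0,0,0.2],0],[0,[0,0,0.4],0],[0,[0,0,0.5],0],[0,[0,0,0.5],0]]'; python3 - <<'E'
from h import *
im=vision.grab_frame('scene');cv2.imwrite(f"pics/scene14.png",cv2.resize(im[160:270,225:375],None,fx=5,fy=5,interpolation=cv2.INTER_CUBIC)[:,:,::-1])
print(state()['force'])
for n in (45,40,35,30):
    a=np.radians(YAW);print(n,(proj('scene',[[559.6-n*np.cos(a),91-n*np.sin(a),38]])-[225,160])*5)
E
```

```text
time_s: 11.2
ee_pos: [522.7, -33.9, 48.9]
ee_rot: [-90.2, -0.3, -16.4]
force: [-0.1, -2.6, 1.8]
gripper_width: 0.6
[-0.9127681  -0.64877439  1.12219082]
45 [[298.01650534 329.70986237]]
40 [[289.11405495 332.78186484]]
35 [[280.18766953 335.86198027]]
30 [[271.23728974 338.95022791]]
```

View pics/scene14.png

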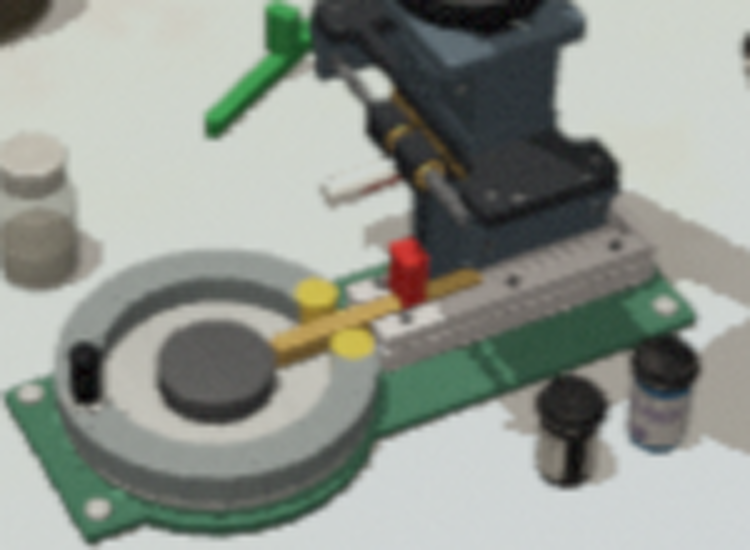

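```bash
python3 -m handwheel '[[0,[0,0,0.1],0],[0,[0,0,0.2],0],[0,[0,0,0.2],0]]'; python3 -c "
from h import *;print(state()['force'])"
```

```text
time_s: 11.55
ee_pos: [522.7, -33.5, 49.0]
ee_rot: [-90.4, -0.3, -16.3]
force: [-1.9, -8.4, 2.3]
gripper_width: 0.6
[-1.93215518 -8.42332706  2.2904607 ]
```

The force rises to 8.4 N and the tool moved only 0.4 mm, so the bar is against the hub. Now back off and clear.

```bash
python3 -m handwheel '[[0,[0,0,-1],0],[0,[0,0,-3],0],[0,[0,-3,-4],0],[0,[0,-7,-4],0],[0,[0,-11,-6],0],[0,[0,-12,-10],0],[0,[0,-12,-14],0],[0,[0,-12,-18],0],[0,[0,-12,-22],0],[0,[0,-12,-22],0]]'; python3 - <<'E'
from h import *
im=vision.grab_frame('scene');cv2.imwrite(f"pics/scene15.png",cv2.resize(im[160:270,225:375],None,fx=5,fy=5,interpolation=cv2.INTER_CUBIC)[:,:,::-1])
im=vision.grab_frame('top');cv2.imwrite(f"pics/top15.png",cv2.resize(im[170:275,190:345],None,fx=5,fy=5,interpolation=cv2.INTER_CUBIC)[:,:,::-1])
print(state()['force'],state()['ee_pos'])
slot()
E
```

```text
time_s: 12.55
ee_pos: [459.3, -247.3, 170.4]
ee_rot: [-90.4, -0.4, -16.6]
force: [0.5, -0.7, 0.8]
gripper_width: 0.7
[-0.58510374  0.900733    0.9313976 ] [ 460.01814732 -243.93001522  170.21282188]
[(array([262.5, 215. ]), np.int32(46)), (array([258.7 , 223.02]), np.int32(43)), (array([257.53, 229.67]), np.int32(43))]
slot frame x,y -64.47806100423246 -6.921897682149572 wheel deg 6.127393245818755
```

View pics/scene15.png

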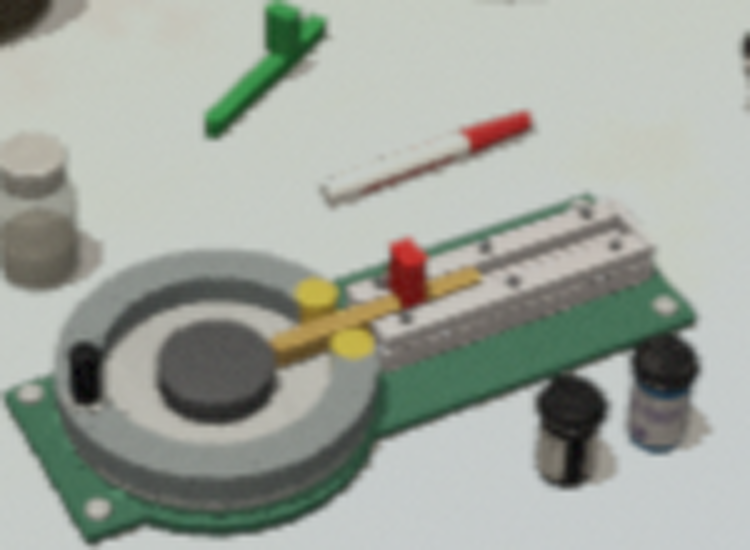

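View pics/top15.png

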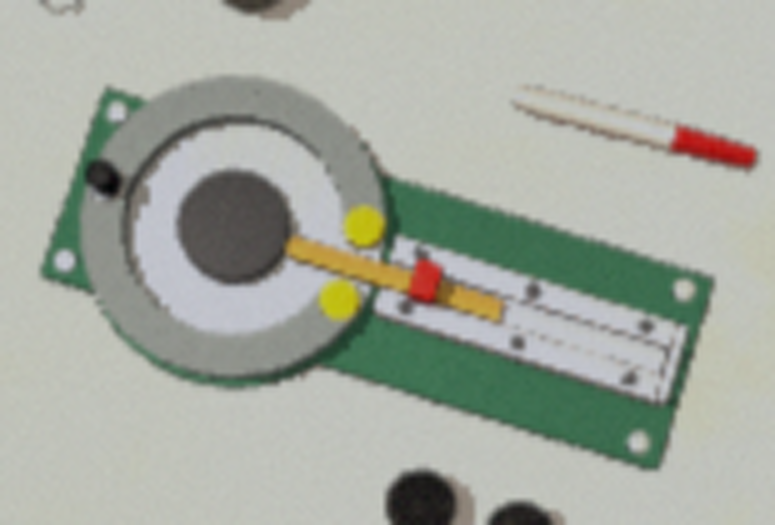

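The bar is through the slot and its nose, at about (290,247), meets the hub. The yellow ends at (364,226) and (339,299) haven't moved. The slot number is wrong because the mask also picked up the brass bar as a third blob. The arm is still settling, so I'll hold for a moment and then hand in.

```bash
python3 -m handwheel '[[0,[0,0,0],0],[0,[0,0,0],0],[0,[0,0,0],0]]'; python3 -c "
from workcell import job;print(job.job_done())"
```

```text
time_s: 13.0
ee_pos: [460.6, -242.3, 170.2]
ee_rot: [-90.3, -0.3, -16.3]
force: [-0.5, -0.3, 0.1]
gripper_width: 0.7
the job is handed in; nothing more can be done
None
```

The wheel is locked and the job is handed in at about 13 s. With the shut fingers I pushed the post round about 62° counter-clockwise, until the slot faced the bar. Then I pushed the bar by its red tab through the slot until it stopped against the hub.

**Last checks**
- **Slot:** before I pushed the bar, the slot's middle was about 1 mm or less off the bar's line. Afterwards the yellow rim ends were at the same pixels, so the wheel had not moved.
- **Bar:** it stopped firmly, with the force rising to about 8.5 N and the tool moving only 0.4 mm. Both pictures show the nose at the hub and the bar lying in its guide.
- **Gripper and bystanders:** the gripper is clear, about 170 mm up and over 200 mm from the tab. The bystanders in the final close-ups (the jar, both canisters and the marker) have not moved. I did not look at the whistle or brayer after backing off, but the gripper's path stayed clear of them.

**Checks that failed or disagreed**
- The last slot measurement (-6.9 mm) was wrong because the yellow mask also picked up the brass bar. The two yellow ends on their own give about +2 mm, the same as before.
- That +2 mm comes from my estimate of the wheel's centre; the bar's own line measures about +2 mm too.

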